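Read the job label, then hold the loupe in focus over the printed gear

ROBOT

A 7-joint arm with a two-finger parallel gripper is mounted at the origin on a cart in front of the work surface, level with it; the furniture and walls round the work are solid. World frame = base frame: x ahead of the robot, y to its left, z up, the work surface at z = 0. Lengths are in m, angles in rad, forces in N, time in s.
With the tool pointing down it reaches from about 0.35 to 0.9 m from the base axis. Payload 8.1 kg.
Tool frame: the origin (TCP) lies midway between the tips of the shut fingers; the grasp point (between the pads) lies arm.grasp_offset behind it (arm.grasp_offset is the distance from the TCP to the grasp point, in m); z points along the fingers, y is the line along which they close (so a half turn about z gives the same grasp; the last joint's range is limited). The gripper opens to 92 mm and grips with 3 to 60 N. Pads are 19 mm wide; open, the fingers measure 130 mm over their backs; the gripper's body (75 mm by 190 mm) begins 47 mm behind the grasp point.
Start: joints at [-1.4, 0.434, 0.025, 1.573, -0.012, 1.134, -0.075], TCP at [0.169, 0.602, 0.227] pointing down, gripper open.
Joint ranges: [-2.62, 2.62], [-0.44, 2.09], [-1.27, 1.32], [0.08, 2.57], [-1.32, 4.46], [0.12, 2], [-2.74, 2.74]. Speed limits (rad/s): [2.22, 2.22, 3.01, 3.01, 3.14, 3.14, 3.14].

INTERFACE

Orientations are given as a rotation vector (axis times angle).
In Python, from cell import observe, imaging, arm gives the robot as it stands.
- The arm moves only by the tool apply_moves, never from a script. Its argument "commands" is a list of rows, each a list of 5 numbers: the opening in per cent of the stroke, from 0 (shut) to 100 (fully open), then the shift along the world's x, y, z in units of 0.06 m (1.0 is 0.06 m), then the turn about the world's z in units of 0.5 rad (1.0 is 0.5 rad). A call has 1 to 12 rows; each row shifts and turns the commanded pose from where the row before left it; what a row does not reach is not made up. A row lasts 1/8 s, in which the tool goes at most 62.5 mm and 10.7 degrees, less where a joint would pass 70% of its speed; a pose out of reach is approached as far as the arm can. A call with a number of a shift or a turn outside -1 to 1 is refused whole. A call with a gripper value outside its range is refused whole. The fingers move at their own pace and stop on an object; "newtons" is the grip in N (left out, the last holds). Time passes only in rows, so rows that do not move let the fingers close. It gives the time, the measured TCP pose, the force, the opening and the grip force at its end, in the units of the state.
- observe(): the state, without advancing time (a new reading comes with each control period).
- imaging.get_image(name): name is "scene" or "top" or "wrist"; returns (picture, depth): 420x560x3 uint8, red, green, blue; 420x560 float32, m along the optical axis (not along the pixel's ray), 0 where there is no reading.
- imaging.camera_params(name): a dict with "camera_matrix" (3x3 intrinsics, pixels), "dist" ([k1, k2, p1, p2, k3] as OpenCV has them; the pictures are not rectified), "origin" and "rotation" of the camera in the world; the wrist camera has in their place "tool_from_camera" (4x4, takes a point from camera to tool coordinates, whose origin is the TCP and whose axes are the flange's). Camera axes: x right, y up, looking along -z (the intrinsics and any distortion apply to the point x, -y, -z); pixel columns grow to the right and rows downward; lengths in m; the calibration is good to about 2 mm. A picture is of the moment at which its call begins: read the wrist's pose just before it. camera_params takes no time and is no camera call.
- arm.sign_off(): hands the job in; it is judged then, once.
The state is a dict: "clock": time; "joints": joint angles; "dq": joint speeds; "joint_efforts": joint torques, N m; "position": TCP position; "ee_rot": TCP orientation; "force": force on the tool from outside, world axes, zero at the start; "ft_torque": the same for the moment, N m; "width": opening from 0.0 (shut) to 1.0 (fully open); "gripper_force": force on a finger pad.
Only numpy, scipy, OpenCV 4.12 (cv2) and the standard library are available. Lean on these libraries where they do the work, as an engineer would, in place of code of your own. Each camera call takes 0.05 s, during which the arm holds its last target. There are 200 camera calls.

TASK

Take the loupe off its wooden rest and read the barcode label on the slanted stand through it: hold the lens square to the label, centred over it and about 7 cm off its face, still for a good second. Then bring the loupe over the printed gear on the inspection stand and finish there still holding it in the gripper: glass level and upright, centred over the gear, at the height the pointer on the post marks, clear of everything. Do not touch or shift the gear, the pointer collar or the small things lying around.

Things in the scene. Friction and masses are not known exactly. Their poses are not given: they have to be found in the camera images.
- loupe: Hand loupe lying level on the rest: dark steel ring, 64 mm outside diameter, 12 mm high, clear glass, straight dark wooden handle 16 mm wide and 14 mm high with a brass end, about 0.1 kg. Origin: centre of the ring's underside, z up; the handle's underside is also at z = 0. The handle runs along -x from 52 to 162 mm from the origin.
- lens_centre (a point): Centre of the loupe's glass, 6 mm above the loupe's origin on its z axis.
- grip (a point): Place to grip the handle across its 16 mm width: 90 mm from the lens centre along the loupe's -x, mid-height of the handle (7 mm above the loupe's origin), near the balance point. Free below down to the rest's 8 mm board.
- rest: Fixed wooden rest: board 205 x 70 x 8 mm with two blocks, tops 32 mm above the worktop: one 66 mm wide under the lens, one 36 mm wide under the handle's end (142 mm along -x) with two lips 7 mm higher, 24 mm apart, beside the handle. Origin on the worktop under the lens centre, axes as the loupe's. Lift the loupe straight up.
- label_stand: Fixed plywood stand, base 90 x 90 mm, that carries the slanted label board. Origin: centre of its underside on the worktop; its front (-x) faces roughly to the robot.
- label: Paper barcode label, 60 x 34 mm, on a grey board 80 x 90 mm, leaning 25 degrees (0.436 rad) back from level so that it faces up and towards the stand's front. Origin: centre of the label's face, 45 mm above the worktop; z is the outward normal of the face, x runs up the slope (away from the front), y along the label's long side.
- stand: Fixed plywood inspection stand, board 170 x 130 mm, 12 mm thick, from 55 mm in front of to 115 mm behind its origin, which lies on the worktop under the middle of the grey disc where the gear lies roughly. At x = +100 mm a steel post, 10 mm diameter, rises to 192 mm above the worktop and carries the pointer collar.
- pointer_tip (a point): Tip of the small dark horizontal pointer on the collar that slides on the post: it marks the focal height at which the middle of the glass is to be held. The tip lies 75 mm behind the stand's origin (along its +x), pointing to the front; it needs no touching.
- focus_collar (a joint): Height of the collar on the post in m: the pointer tip is at this value + 0.085 m above the worktop (0 to 0.07). Stiff; stays where it is.
- gear: Loose printed spur gear, 38 mm diameter, 13 mm high, lying flat on the inspection stand. Origin: centre of its underside, 12 mm above the worktop.
- chair: Miniature wooden chair, 35 x 34 x 68 mm, a bystander. Origin: centre of underside.
- offcut: Pine offcut, 28 x 75 x 12 mm, a bystander. Origin: centre of underside.
- shingles: Small bundle of brown wooden shingles, 33 x 64 x 18 mm, a bystander. Origin: centre of underside.
There are look-alikes about, which are no part of the job. What is shaped like the label_stand but blue or yellow is not meant.

How it is judged:
On the way:
1. the loupe, held by the gripper alone, is still in front of the label: lens centre 45 to 95 mm off its face, within 15 mm of the label's centre both ways, square to it within 0.22 rad (contact force between loupe and the fingers above 1 N and contact force between loupe and rest below 0.1 N and contact force between loupe and stand below 0.1 N and contact force between loupe and label_stand below 0.1 N and contact force between loupe and gear below 0.1 N and x of lens_centre in the frame of label between -0.015 and 0.015 m and y of lens_centre in the frame of label between -0.015 and 0.015 m and z of lens_centre in the frame of label between 0.045 and 0.095 m and angle between the z axis of loupe and the z axis of label, either way round below 0.22 rad and linear speed of loupe below 0.03 m/s), for 0.8 s.
At the end, for the whole second after the job is handed in: The gripper alone holds the loupe, at rest, glass level within 0.12 rad and right way up, lens centre within 10 mm of the gear's centre seen from above and within 7 mm of the pointer's height, touching neither rest, stands nor gear (contact force between loupe and the fingers above 1 N and contact force between loupe and rest below 0.1 N and contact force between loupe and stand below 0.1 N and contact force between loupe and label_stand below 0.1 N and contact force between loupe and gear below 0.1 N and horizontal distance between lens_centre and gear below 0.01 m and z of lens_centre in the frame of pointer_tip between -0.007 and 0.007 m and angle between loupe's own z axis and vertical below 0.12 rad and linear speed of loupe below 0.02 m/s and angular speed of loupe below 0.15 rad/s); the arm keeps its last pose, push and grip.
It fails at once if the gear is shifted on its stand by more than 8 mm or touched by loupe or robot (distance of gear from where it was at the start of the episode above 0.008 m or contact force between any of loupe, the arm, the fingers and gear above 0.3 N).
It fails at once if the pointer collar is moved by more than 4 mm (distance of pointer_tip from where it was at the start of the episode above 0.004 m).
It fails at once if a bystander (chair, offcut, shingles) is shifted by more than 15 mm (distance of any of chair, offcut, shingles from where it was at the start of the episode above 0.015 m).
It also fails if it takes over 45 s, if anything falls off the work surface, if the arm or the gripper's body presses on something with over 40 N, if the wrist force passes 120 N, or if a joint passes its speed limit or range.

## Working session

There is one attempt and no reset: what is moved stays moved. The work goes in short steps, Python scripts to look and compute and a tool call to move; the robot and the scene stay as the last step left them, time stands still between calls to the robot, and variables do not carry over. Pictures are saved under pics/ and viewed, at most 10 in all, crops included, and the job is handed in when it is done.

Besides the shell and the picture viewer there is one more tool, called after "Request:" by a JSON object that holds its "api" and its "payload", one argument or row to a line. apply_moves: Moves the arm, as the interface text tells. Its arguments: {"type":"object","properties":{"commands":{"type":"array"},"newtons":{"type":"number"}},"required":["commands"]}

```bash
mkdir -p pics; ls; python3 - <<'E'
from cell import observe, imaging, arm
import cv2,numpy as np
print(observe(), arm.grasp_offset)
for n in ["scene","top"]:
    p,d=imaging.get_image(n); cv2.imwrite(f"pics/{n}0.png",p[:,:,::-1]); np.savez(f"pics/{n}0.npz",p=p,d=d)
    print(n,imaging.camera_params(n))
print(imaging.camera_params("wrist"))
E
```

```text
pics
{'clock': 0.0, 'joints': array([-1.39962366,  0.43520082,  0.02497337,  1.57407845, -0.01160413,
        1.13398868, -0.07511925]), 'dq': array([-0.00124408, -0.00131661, -0.00021727,  0.00168296, -0.00071389,
        0.00159905,  0.00098668]), 'joint_efforts': array([ 5.05126991e-04, -6.67822981e+01,  9.85365249e-01, -3.14460754e+01,
       -6.06078096e-02,  4.24256630e-02,  1.72542527e-04]), 'position': array([0.16889679, 0.60122902, 0.22596595]), 'ee_rot': array([-4.28830696e-01, -3.11211160e+00,  2.40085138e-03]), 'force': array([-0.85940909, -0.20650245, -0.98211803]), 'ft_torque': array([ 0.02122954, -0.02348127, -0.01069587]), 'gripper_force': 0.0, 'width': 0.9984473444218142} 0.0188
scene {'camera_matrix': array([[541.84461848,   0.        , 276.78080071],
       [  0.        , 541.84461848, 209.85325335],
       [  0.        ,   0.        ,   1.        ]]), 'dist': array([-0.11576162,  0.        ,  0.        ,  0.        ,  0.        ]), 'origin': array([-0.33535808, -1.42265064,  1.05695459]), 'rotation': array([ 0.99125845, -0.29380139, -0.50285923])}
top {'camera_mat
[... 277 characters left out ...]
7229972,  1.0779236 ]), 'rotation': array([ 0.08760762, -0.0866424 , -1.59289766])}
{'camera_matrix': array([[350.51746564,   0.        , 273.19521338],
       [  0.        , 350.51746564, 204.79949665],
       [  0.        ,   0.        ,   1.        ]]), 'dist': array([-0.03175231,  0.        ,  0.        ,  0.        ,  0.        ]), 'tool_from_camera': array([[ 3.81477998e-04,  9.56175305e-01,  2.92794536e-01,
         7.90759457e-02],
       [ 9.99999824e-01, -2.31954606e-04, -5.45394963e-04,
        -8.48473588e-05],
       [-4.53578154e-04,  2.92794692e-01, -9.56175226e-01,
        -1.58349345e-01],
       [ 0.00000000e+00,  0.00000000e+00,  0.00000000e+00,
         1.00000000e+00]])}
```

View pics/top0.png

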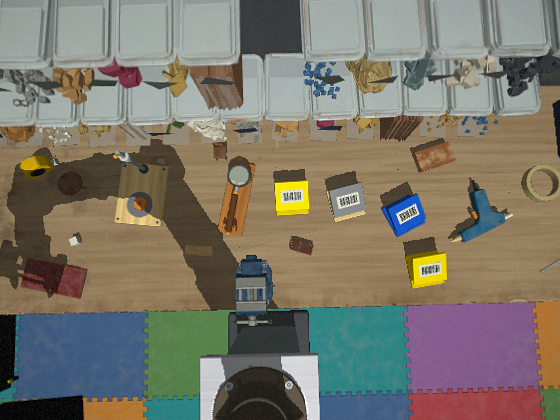

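View pics/scene0.png

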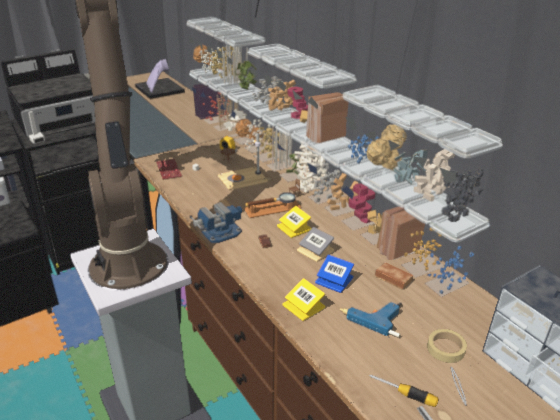

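Top picture: the loupe's ring is at (238,175) and its handle end at (230,230). The inspection stand with the gear is at (138,204), with the post near (125,157). Label-stand candidates are yellow (292,197), grey/plywood (347,200), blue (405,213) and yellow (428,268). The grey board on plywood at (347,200) fits, since the coloured ones are ruled out. I'll confirm it in a crop.

```bash
cat > h.py <<'E'
import numpy as np,cv2
from scipy.spatial.transform import Rotation as R
from cell import imaging
def cam(n,s=None):
    c=imaging.camera_params(n)
    if n!="wrist": return c,R.from_rotvec(c["rotation"]).as_matrix(),np.array(c["origin"])
    T=c["tool_from_camera"]; Rt=R.from_rotvec(s["ee_rot"]).as_matrix()
    return c,Rt@T[:3,:3],Rt@T[:3,3]+s["position"]
def cloud(n,d,s=None):
    c,Rm,o=cam(n,s); h,w=d.shape
    uv=np.stack(np.meshgrid(np.arange(w),np.arange(h)),-1).reshape(-1,1,2).astype(np.float64)
    q=cv2.undistortPoints(uv,c["camera_matrix"],c["dist"]).reshape(h,w,2)
    P=np.stack([q[...,0]*d,-q[...,1]*d,-d],-1)
    return P@Rm.T+o
def proj(n,X,s=None):
    c,Rm,o=cam(n,s); p=(np.atleast_2d(X)-o)@Rm
    p=p*[1,-1,-1]
    return cv2.projectPoints(p,np.zeros(3),np.zeros(3),c["camera_matrix"],c["dist"])[0].reshape(-1,2)
E
python3 - <<'E'
from h import *
z=np.load("pics/top0.npz"); P=cloud("top",z["d"])
np.save("pics/topP.npy",P)
for nm,(u,v) in dict(ring=(238,165),glass=(238,175),hend=(230,229),hmid=(235,202),gear=(138,200),standcorner=(120,220),label=(348,199),postTop=(125,157),chair=(220,150),off=(199,250),sh=(301,245),table=(270,260),shelfedge=(240,120),bin=(230,100),bin2=(200,60), y1=(292,197)).items():
    print(nm,P[v-1:v+2,u-1:u+2].reshape(-1,3).mean(0).round(3),P[v,u].round(3))
im=z["p"][:,:,::-1]
a=cv2.resize(im[130:260,100:260],None,fx=2.6,fy=2.6,interpolation=2)
b=cv2.resize(im[170:235,310:385],None,fx=5,fy=5,interpolation=2)
H=max(a.shape[0],b.shape[0]);f=lambda i:cv2.copyMakeBorder(i,0,H-i.shape[0],0,0,0)
cv2.imwrite("pics/c1.png",np.hstack([f(a),f(b)]))
E
```

```text
ring [0.663 0.042 0.041] [0.663 0.042 0.041]
glass [0.636 0.043 0.038] [0.636 0.043 0.04 ]
hend [0.489 0.065 0.044] [0.489 0.066 0.041]
hmid [0.561 0.051 0.043] [0.561 0.051 0.045]
gear [0.577 0.321 0.02 ] [0.577 0.321 0.021]
standcorner [0.524 0.374 0.01 ] [0.523 0.373 0.012]
label [ 0.562 -0.252  0.046] [ 0.562 -0.252  0.047]
postTop [0.663 0.305 0.153] [0.663 0.306 0.152]
chair [0.709 0.093 0.032] [0.709 0.093 0.031]
off [0.436 0.155 0.012] [0.436 0.155 0.012]
sh [ 0.443 -0.124  0.015] [ 0.443 -0.124  0.018]
table [ 0.404 -0.038 -0.001] [ 0.404 -0.038 -0.004]
shelfedge [0.722 0.016 0.226] [0.722 0.016 0.226]
bin [0.744 0.031 0.287] [0.745 0.031 0.285]
bin2 [0.736 0.055 0.474] [0.736 0.055 0.474]
y1 [ 0.571 -0.102  0.043] [ 0.572 -0.102  0.04 ]
```

View pics/c1.png

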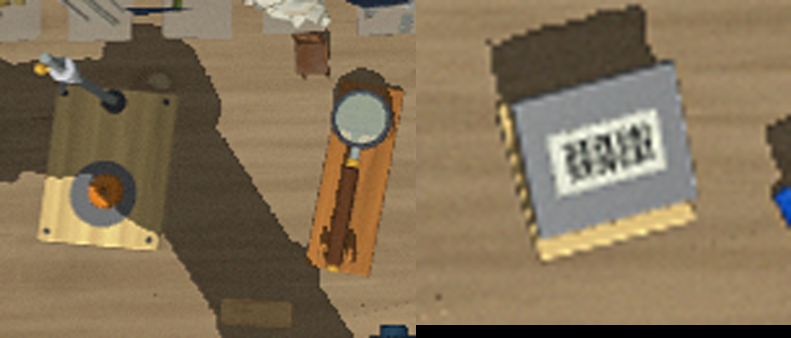

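The crop confirms the plywood stand with a grey board at (347,200), yawed slightly to +y. The loupe lies on the orange rest with its lens away from the robot and a yaw of about -0.15. I'll move over the loupe for a closer look.

Request:
{"api": "apply_moves", "payload": {
  "commands": [
    [100, 0.5, -0.75, 0, 0.25],
    [100, 0.5, -0.75, 0, 0],
    [100, 0.5, -0.75, 0, 0],
    [100, 0.5, -0.75, 0, 0],
    [100, 0.5, -0.75, 0, 0],
    [100, 0.5, -0.75, 0, 0],
    [100, 0.5, -0.75, 0, 0],
    [100, 0.5, -0.75, 0, 0],
    [100, 0.5, -0.75, 0, 0],
    [100, 0.5, -0.75, 0, 0],
    [100, 0.5, -0.75, 0, 0],
    [100, 0.5, -0.75, 0, 0]
  ],
  "newtons": 20
}}

```text
clock: 1.6
position: [0.5296, 0.0602, 0.2266]
ee_rot: [-0.233, -3.133, -0.0]
force: [0.7, 0.5, 0.9]
width: 0.998
gripper_force: 0.0
```

Request:
{"api": "apply_moves", "payload": {
  "commands": [
    [100, 0, 0, 0, 0],
    [100, 0, 0, 0, 0]
  ]
}}

```text
clock: 1.85
position: [0.5285, 0.0621, 0.2263]
ee_rot: [-0.234, -3.132, -0.0]
force: [-1.1, 0.0, -0.5]
width: 1.0
gripper_force: 0.0
```

```bash
python3 - <<'E'
from h import *
from cell import observe
s=observe(); p,d=imaging.get_image("wrist"); cv2.imwrite("pics/w1.png",p[:,:,::-1])
np.savez("pics/w1.npz",p=p,d=d,P=cloud("wrist",d,s))
pt,dt=imaging.get_image("top"); np.savez("pics/top1.npz",p=pt,d=dt,P=cloud("top",dt))
T=R.from_rotvec(s["ee_rot"]).as_matrix(); print(s["clock"],s["position"],np.arctan2(T[1,1],T[0,1])-np.pi/2,T[:,2])
E
```

```text
1.85 [0.52854138 0.06206522 0.22631519] -0.1491636233483682 [-1.10074799e-03  1.99299943e-04 -9.99999374e-01]
```

View pics/w1.png

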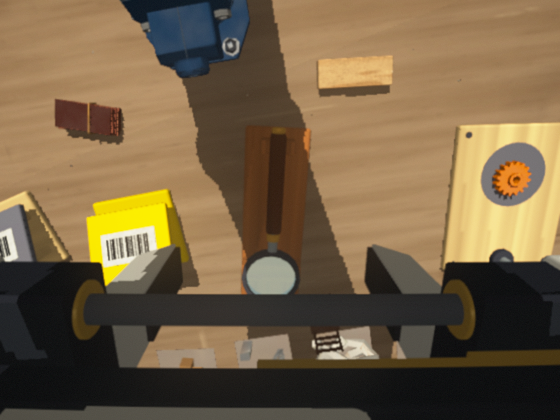

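Wrist view: the handle runs from the brass end (278,130) to the ring (271,273). The gear is at (513,178) and the post at about (502,260).

```bash
python3 - <<'E'
from h import *
z=np.load("pics/w1.npz"); P=z["P"]; p=z["p"].astype(int)
o,=[None]
# handle: cloud points near, high above board
m=(P[...,2]>.035)&(P[...,2]<.055)&(abs(P[...,1]-.055)<.05)&(P[...,0]>.46)&(P[...,0]<.61)
dark=p.sum(-1)<170
Q=P[m&dark]; print("handle n",len(Q),Q.mean(0))
# restrict to handle away from lips
Q=Q[(Q[:,0]>.505)&(Q[:,0]<.59)]; print(np.polyfit(Q[:,0],Q[:,1],1),Q[:,2].mean(), [np.percentile(Q[:,1]-np.polyval(np.polyfit(Q[:,0],Q[:,1],1),Q[:,0]),q) for q in(2,98)])
for u,v in [(278,128),(272,240),(271,250),(271,273),(513,178)]: print(u,v,P[v-1:v+2,u-1:u+2].reshape(-1,3).mean(0).round(4))
# gear : orange
hsv=cv2.cvtColor(z["p"],cv2.COLOR_RGB2HSV)
g=(hsv[...,0]<14)&(hsv[...,1]>190)&(hsv[...,2]>150)&(np.arange(560)[None]>460)
v,u=np.nonzero(g); print("gear px",u.mean(),v.mean(),len(u),"xyz",np.median(P[g],0), (P[g].max(0)+P[g].min(0))/2)
# top: ring & label & board
z=np.load("pics/top0.npz"); T=np.load("pics/topP.npy"); p=z["p"].astype(int)
b=np.zeros(p.shape[:2],bool); b[175:225,322:372]=1
sat=p.max(-1)-p.min(-1)
brd=b&(sat<28)&(T[...,2]>.02)
Q=T[brd]; c=Q.mean(0); n=np.linalg.svd(Q-c)[2][2]; n*=np.sign(n[2]); print("board",len(Q),c,"n",n,"tilt",np.arccos(n[2]),"yaw of x",np.arctan2(-n[1],-n[0]))
cnt=(brd*255).astype(np.uint8); cs=max(cv2.findContours(cnt,0,2)[0],key=cv2.contourArea)
r=cv2.minAreaRect(cs); bx=cv2.boxPoints(r); print(r); 
for q in bx: print(q,T[int(round(q[1])),int(round(q[0]))].round(3))
lab=b&(p.min(-1)>150)&(sat<40); v,u=np.nonzero(lab);print("label px",u.mean(),v.mean(),len(u),cv2.minAreaRect(np.stack([u,v],1).astype(np.float32)))
E
```

```text
handle n 1809 [0.5373908  0.06241634 0.04512259]
[-0.20080942  0.17111027] 0.045634807375397574 [np.float64(-0.007840104188271666), np.float64(0.007847159204277523)]
278 128 [0.4781 0.0743 0.0451]
272 240 [0.5908 0.0515 0.0452]
271 250 [0.6028 0.0486 0.0431]
271 273 [0.6316 0.0443 0.0395]
513 178 [0.5683 0.3163 0.0224]
gear px 510.25396825396825 181.34920634920636 63 xyz [0.57604087 0.31358326 0.02086389] [0.51963163 0.20461972 0.19858118]
board 944 [ 0.56025581 -0.24888741  0.05127341] n [0.91051457 0.41217233 0.03282045] tilt 1.5379699834946 yaw of x -2.7165117304143855
((347.3432922363281, 199.304443359375), (28.146957397460938, 34.71288299560547), 75.25643920898438)
[326.9767  190.11143] [ 0.596 -0.202 -0.001]
[360.54666 181.27724] [ 0.619 -0.299 -0.004]
[367.70987 208.49745] [ 0.542 -0.315 -0.001]
[334.13992 217.33165] [ 0.518 -0.218  0.006]
label px 347.64948453608247 199.840206185567 194 ((347.3719482421875, 197.34756469726562), (21.092426300048828, 33.12946701049805), 83.6598129272461)
```

Request:
{"api": "apply_moves", "payload": {
  "commands": [
    [100, 0.34, -0.02, -0.5, -0.1],
    [100, 0, 0, -0.7, 0],
    [100, 0, 0, -0.7, 0],
    [100, 0, 0, -0.7, 0],
    [100, 0, 0, -0.5, 0],
    [100, 0, 0, -0.27, 0],
    [100, 0, 0, 0, 0],
    [100, 0, 0, 0, 0]
  ]
}}

```text
clock: 2.95
position: [0.5502, 0.061, 0.0257]
ee_rot: [0.311, 3.125, 0.001]
force: [0.1, 0.2, 1.0]
width: 1.0
gripper_force: 0.0
```

Request:
{"api": "apply_moves", "payload": {
  "commands": [
    [0, 0, 0, 0, 0],
    [0, 0, 0, 0, 0],
    [0, 0, 0, 0, 0],
    [0, 0, 0, 0, 0],
    [0, 0, 0, 0, 0],
    [0, 0, 0, 0, 0],
    [0, 0, 0, 0, 0],
    [0, 0, 0, 0, 0]
  ],
  "newtons": 15
}}

```text
clock: 3.95
position: [0.5494, 0.0605, 0.0245]
ee_rot: [-0.312, -3.126, -0.0]
force: [-0.5, 0.3, 0.1]
width: 0.178
gripper_force: 0.0
```

Request:
{"api": "apply_moves", "payload": {
  "commands": [
    [0, 0, 0, 0, 0],
    [0, 0, 0, 0, 0],
    [0, 0, 0, 0, 0],
    [0, 0, 0, 0.5, 0],
    [0, 0, 0, 0.8, 0],
    [0, 0, 0, 0.8, 0],
    [0, 0, 0, 0.4, 0],
    [0, 0, 0, 0, 0]
  ]
}}

```text
clock: 4.95
position: [0.5505, 0.0607, 0.1763]
ee_rot: [0.311, 3.123, 0.002]
force: [0.6, 0.4, -0.7]
width: 0.172
gripper_force: 15.0
```

```bash
cat >> h.py <<'E'
def atz(n,uv,z,s=None):
    c,Rm,o=cam(n,s); q=cv2.undistortPoints(np.array(uv,float).reshape(-1,1,2),c["camera_matrix"],c["dist"]).reshape(-1,2)
    r=np.c_[q[:,0],-q[:,1],-np.ones(len(q))]@Rm.T
    return o+r*((np.asarray(z)-o[2])/r[:,2])[:,None]
E
python3 - <<'E'
from h import *
f=lambda l:[((x-416)/5+310,y/5+170) for x,y in l]
L=atz("top",f([(548,137),(655,108),(665,172),(560,197)]),np.array([.0522,.0522,.0378,.0378]))
print(L.round(4),L.mean(0)); d=L[0]+L[3]-L[1]-L[2]; print("yaw",np.arctan2(-d[0],d[1]))
B=atz("top",f([(512,105),(672,62),(697,207),(543,238)]),np.array([.062,.062,.028,.028]))
print(B.round(4),B.mean(0)); d=B[0]+B[3]-B[1]-B[2]; print("yaw",np.arctan2(-d[0],d[1]))
E
```

```text
[[ 0.566  -0.22    0.0522]
 [ 0.5802 -0.2777  0.0522]
 [ 0.5475 -0.2844  0.0378]
 [ 0.5353 -0.2272  0.0378]] [ 0.55727064 -0.25234097  0.045     ]
yaw 0.22654324176796659
[[ 0.5821 -0.2002  0.062 ]
 [ 0.6031 -0.2859  0.062 ]
 [ 0.5292 -0.3029  0.028 ]
 [ 0.5143 -0.2186  0.028 ]] [ 0.55717623 -0.25190759  0.045     ]
yaw 0.2083896263919014
```

Label centre is about (0.557, -0.252) with a yaw of about 0.217. The moves can't tilt the tool, so I'll pivot the loupe in a light grip. To do that I'll press the ring gently on the label board, then level the loupe again on the rest afterwards.

Request:
{"api": "apply_moves", "payload": {
  "commands": [
    [0, -0.1, -0.68, 0, 0.1],
    [0, -0.1, -0.68, 0, 0.1],
    [0, -0.11, -0.68, 0, 0.1],
    [0, -0.11, -0.68, 0, 0.1],
    [0, -0.11, -0.68, 0, 0.1],
    [0, -0.11, -0.68, 0, 0.11],
    [0, -0.11, -0.68, 0, 0.11],
    [0, -0.11, -0.68, 0, 0.11],
    [0, 0, 0, -0.5, 0],
    [0, 0, 0, -0.5, 0],
    [0, 0, 0, -0.4, 0],
    [0, 0, 0, -0.2, 0]
  ]
}}

```text
clock: 6.45
position: [0.4962, -0.2651, 0.076]
ee_rot: [0.338, -3.12, -0.003]
force: [-0.1, -0.0, -0.3]
width: 0.177
gripper_force: 15.0
```

Request:
{"api": "apply_moves", "payload": {
  "commands": [
    [0, 0, 0, 0, 0],
    [0, 0, 0, 0, 0],
    [0, 0, 0, 0, 0]
  ],
  "newtons": 6
}}

```text
clock: 6.82
position: [0.4984, -0.2661, 0.0794]
ee_rot: [-0.339, 3.122, -0.001]
force: [-0.6, -0.0, -0.8]
width: 0.174
gripper_force: 6.0
```

```bash
python3 - <<'E'
from h import *
from cell import observe
s=observe(); p,d=imaging.get_image("wrist"); np.savez("pics/w2.npz",p=p,d=d,P=cloud("wrist",d,s))
pt,dt=imaging.get_image("top"); q,_=imaging.get_image("scene")
a=pt[150:290,270:450]; b=q[180:300,240:380]
cv2.imwrite("pics/m2.png",np.hstack([p,np.vstack([cv2.resize(a,(240,187)),cv2.resize(b,(240,233))])])[:,:,::-1])
T=R.from_rotvec(s["ee_rot"]).as_matrix(); print(s["clock"],s["position"],np.arctan2(T[1,1],T[0,1])-np.pi/2,s["gripper_force"])
E
```

```text
6.825 [ 0.49840997 -0.26610815  0.07940021] 0.21617937825697808 5.999551489949226
```

View pics/m2.png

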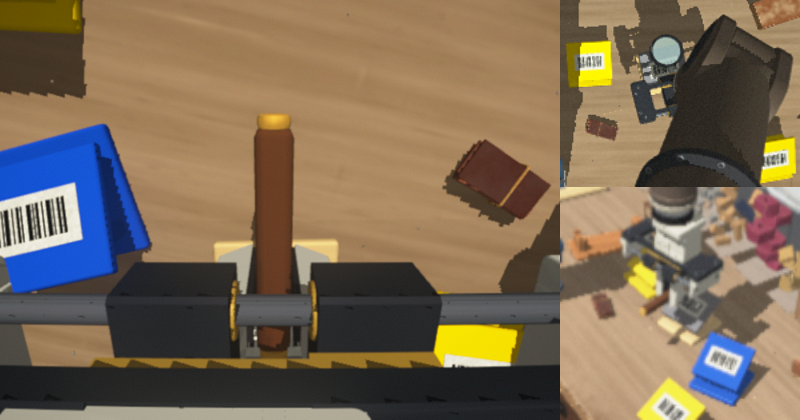

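The handle is straight in the gripper at column 275, in line with the stand's base (215–338, 248). I'll press down in small steps and measure the handle's tilt from the wrist depth.

Request:
{"api": "apply_moves", "payload": {
  "commands": [
    [0, 0, 0, -0.2, 0],
    [0, 0, 0, -0.2, 0],
    [0, 0, 0, -0.15, 0],
    [0, 0, 0, -0.1, 0],
    [0, 0, 0, -0.1, 0],
    [0, 0, 0, -0.1, 0],
    [0, 0, 0, 0, 0]
  ]
}}

```text
clock: 7.85
position: [0.4975, -0.2658, 0.0271]
ee_rot: [0.339, -3.123, -0.001]
force: [-0.4, -0.7, -1.4]
width: 0.171
gripper_force: 6.0
```

```bash
cat >> h.py <<'E'
def tilt():
    from cell import observe
    s=observe(); p,d=imaging.get_image("wrist"); P=cloud("wrist",d,s); T=R.from_rotvec(s["ee_rot"]).as_matrix()
    X=-T[:,0]; X[2]=0; X/=np.linalg.norm(X); Y=np.array([-X[1],X[0],0])
    m=np.zeros(d.shape,bool); m[90:250,225:325]=1
    Q=P[m&(d>0)]-s["position"]; a=np.c_[Q@X,Q@Y,Q[:,2]]; a=a[(abs(a[:,1])<.006)&(a[:,0]>-.085)&(a[:,0]<-.02)&(a[:,2]>-.04)&(a[:,2]<.08)]
    # drop table points: keep those well above
    a=a[a[:,2]+s["position"][2]>.008]
    k=np.polyfit(a[:,0],a[:,2],1); r=a[:,2]-np.polyval(k,a[:,0]); a=a[abs(r)<.006]; k=np.polyfit(a[:,0],a[:,2],1)
    ky=np.polyfit(a[:,0],a[:,1],1)
    print("clk",s["clock"],"pos",s["position"].round(4),"yaw",(np.arctan2(T[1,1],T[0,1])).round(4)-np.pi/2,"tilt lens-up",np.arctan(k[0]).round(3),"top@grip dz",k[1].round(4),"n",len(a),"std",np.std(a[:,2]-np.polyval(k,a[:,0])).round(4),"w",s["width"],s["force"].round(1))
    return s,p,d,P
E
python3 -c "
from h import *
tilt()"
```

```text
clk 7.85 pos [ 0.4975 -0.2658  0.0271] yaw 0.21610367320510337 tilt lens-up 0.283 top@grip dz 0.0224 n 3414 std 0.0008 w 0.17111019490634533 [-0.4 -0.7 -1.4]
```

Pivoting works: the tilt is 0.283. A little more.

Request:
{"api": "apply_moves", "payload": {
  "commands": [
    [0, 0, 0, -0.08, 0],
    [0, 0, 0, -0.08, 0],
    [0, 0, 0, -0.06, 0],
    [0, 0, 0, 0, 0]
  ]
}}

```text
clock: 8.4
position: [0.4981, -0.2659, 0.0144]
ee_rot: [-0.339, 3.123, -0.0]
force: [0.0, -0.7, 2.3]
width: 0.171
gripper_force: 6.0
```

```bash
python3 -c "
from h import *
tilt()"
```

```text
clk 8.4 pos [ 0.4981 -0.2659  0.0144] yaw 0.21610367320510337 tilt lens-up 0.372 top@grip dz 0.0252 n 3306 std 0.0009 w 0.17139735623472435 [ 0.  -0.7  2.3]
```

Request:
{"api": "apply_moves", "payload": {
  "commands": [
    [0, 0, 0, 0, 0],
    [0, 0, 0, 0.14, 0],
    [0, -0.22, -0.05, 0.2, 0],
    [0, -0.22, -0.05, 0.2, 0],
    [0, -0.22, -0.04, 0.1, 0],
    [0, -0.22, -0.04, 0.1, 0],
    [0, 0, 0, 0, 0],
    [0, 0, 0, 0, 0],
    [0, 0, 0, 0, 0]
  ],
  "newtons": 20
}}

```text
clock: 9.57
position: [0.4455, -0.2764, 0.0585]
ee_rot: [0.34, -3.123, -0.0]
force: [0.8, -0.3, -1.1]
width: 0.172
gripper_force: 20.0
```

```bash
python3 - <<'E'
from h import *
s,p,d,P=tilt()
pt,dt=imaging.get_image("top"); Pt=cloud("top",dt); np.savez("pics/top3.npz",p=pt,d=dt)
X=np.array([.977,.215,0])
e=np.array([.557,-.252,.045]); n=np.array([-.4226*.977,-.4226*.215,.906])
print("expected lens px",proj("top",e+.07*n), "label px",proj("top",e))
q,_=imaging.get_image("scene"); print(proj("scene",e+.07*n))
cv2.imwrite("pics/m3.png",np.hstack([cv2.resize(pt[160:250,300:420],(480,360)),cv2.resize(q[200:270,280:342],(319,360))])[:,:,::-1])
E
```

```text
clk 9.575 pos [ 0.4455 -0.2764  0.0585] yaw 0.21680367320510352 tilt lens-up 0.372 top@grip dz 0.0253 n 3318 std 0.0009 w 0.17206227203447147 [ 0.8 -0.3 -1.1]
expected lens px [[355.35376681 208.57452334]] label px [[348.09266282 200.83270797]]
[[310.09049276 227.39702584]]
```

View pics/m3.png

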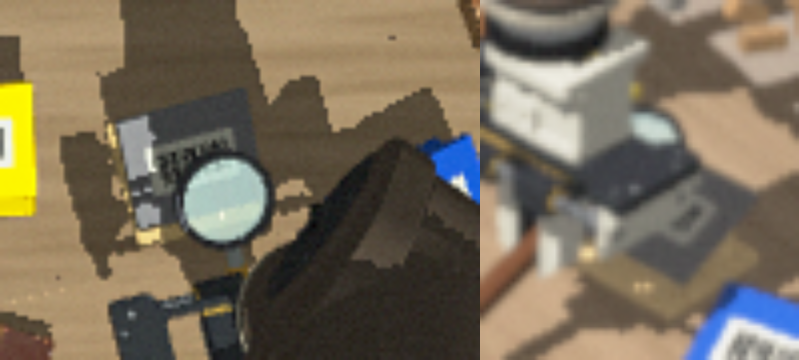

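In the top view the lens at about (356,209) covers the label and sits within 1 px of the expected (355.4,208.6). I'll hold it still, then take it back to the rest.

Request:
{"api": "apply_moves", "payload": {
  "commands": [
    [0, 0, 0, 0, 0],
    [0, 0, 0, 0, 0],
    [0, 0, 0, 0, 0],
    [0, 0, 0, 0, 0],
    [0, 0, 0, 0, 0],
    [0, 0, 0, 0, 0],
    [0, 0, 0, 0, 0],
    [0, 0, 0, 0, 0],
    [0, 0, 0, 0, 0],
    [0, 0, 0, 0, 0],
    [0, 0, 0, 0, 0]
  ]
}}

```text
clock: 11.1
position: [0.445, -0.2767, 0.0587]
ee_rot: [0.339, -3.123, -0.0]
force: [-0.5, 0.5, -0.9]
width: 0.174
gripper_force: 20.0
```

Request:
{"api": "apply_moves", "payload": {
  "commands": [
    [0, 0, 0, 0.46, 0],
    [0, 0, 0, 0.46, 0],
    [0, 0, 0, 0.47, 0],
    [0, 0, 0, 0.47, 0],
    [0, 0.22, 0.7, 0, -0.1],
    [0, 0.22, 0.7, 0, -0.1],
    [0, 0.22, 0.7, 0, -0.1],
    [0, 0.22, 0.7, 0, -0.1],
    [0, 0.22, 0.7, 0, -0.1],
    [0, 0.21, 0.7, 0, -0.11],
    [0, 0.21, 0.7, 0, -0.11],
    [0, 0.21, 0.7, 0, -0.11]
  ]
}}

```text
clock: 12.6
position: [0.5491, 0.0607, 0.1704]
ee_rot: [0.315, 3.126, 0.0]
force: [0.2, -0.0, -1.3]
width: 0.175
gripper_force: 20.0
```

Request:
{"api": "apply_moves", "payload": {
  "commands": [
    [0, 0, 0, -0.5, 0],
    [0, 0, 0, -0.5, 0],
    [0, 0, 0, 0, 0],
    [0, 0, 0, 0, 0]
  ]
}}

```text
clock: 13.1
position: [0.5493, 0.0592, 0.1113]
ee_rot: [0.312, 3.125, 0.0]
force: [0.8, -0.1, -0.8]
width: 0.172
gripper_force: 20.0
```

```bash
python3 -c "
from h import *
tilt()"
```

```text
clk 13.1 pos [0.5493 0.0592 0.1113] yaw -0.19929632679489662 tilt lens-up 0.374 top@grip dz 0.0253 n 3244 std 0.0009 w 0.17184241106545903 [ 0.8 -0.1 -0.8]
```

Request:
{"api": "apply_moves", "payload": {
  "commands": [
    [0, 0, 0, -0.4, 0],
    [0, 0, 0, -0.4, 0],
    [0, 0, 0, -0.2, 0],
    [0, 0, 0, -0.1, 0],
    [0, 0, 0, -0.1, 0],
    [0, 0, 0, -0.1, 0],
    [0, 0, 0, -0.1, 0],
    [0, 0, 0, 0, 0],
    [0, 0, 0, 0, 0]
  ],
  "newtons": 6
}}

```text
clock: 14.28
position: [0.5488, 0.0593, 0.0264]
ee_rot: [-0.312, -3.126, -0.0]
force: [1.0, 0.4, -1.4]
width: 0.174
gripper_force: 6.0
```

```bash
python3 -c "
from h import *
tilt()"
```

```text
clk 14.275 pos [0.5488 0.0593 0.0264] yaw -0.19889632679489666 tilt lens-up 0.079 top@grip dz 0.0248 n 3881 std 0.0009 w 0.17418097258801257 [ 1.   0.4 -1.4]
```

Nearly level. I'll release so it settles on the rest, then regrip lower.

Request:
{"api": "apply_moves", "payload": {
  "commands": [
    [0, 0, 0, -0.06, 0],
    [0, 0, 0, 0, 0],
    [30, 0, 0, 0, 0],
    [30, 0, 0, 0, 0],
    [30, 0, 0, 0, 0],
    [30, 0, 0, 0, 0]
  ]
}}

```text
clock: 15.08
position: [0.5488, 0.0593, 0.0228]
ee_rot: [0.312, 3.126, 0.0]
force: [-0.2, -0.2, -0.2]
width: 0.298
gripper_force: 0.0
```

Request:
{"api": "apply_moves", "payload": {
  "commands": [
    [0, 0, 0, 0, 0],
    [0, 0, 0, 0, 0],
    [0, 0, 0, 0, 0],
    [0, 0, 0, 0, 0],
    [0, 0, 0, 0, 0],
    [0, 0, 0, 0, 0],
    [0, 0, 0, 0, 0]
  ],
  "newtons": 20
}}

```text
clock: 15.95
position: [0.5488, 0.0594, 0.0228]
ee_rot: [0.312, 3.126, 0.0]
force: [-0.5, -1.2, 0.1]
width: 0.172
gripper_force: 20.0
```

Request:
{"api": "apply_moves", "payload": {
  "commands": [
    [0, 0, 0, 0, 0],
    [0, 0, 0, 0.3, 0],
    [0, 0, 0, 0.6, 0],
    [0, 0, 0, 0.8, 0],
    [0, 0, 0, 0.8, 0],
    [0, 0, 0, 0, 0],
    [0, 0, 0, 0, 0]
  ]
}}

```text
clock: 16.82
position: [0.5482, 0.0594, 0.1721]
ee_rot: [-0.311, -3.125, 0.0]
force: [-0.3, -0.0, -2.2]
width: 0.172
gripper_force: 20.0
```

```bash
python3 - <<'E'
from h import *
s,p,d,P=tilt()
pt,dt=imaging.get_image("top"); np.savez("pics/top4.npz",p=pt,d=dt,P=cloud("top",dt))
cv2.imwrite("pics/m4.png",np.hstack([p[:,250:],cv2.resize(pt[130:250,100:260],(480,360))if 0 else cv2.copyMakeBorder(cv2.resize(pt[130:250,100:260],(480,360)),0,60,0,0,0)])[:,:,::-1])
E
```

```text
clk 16.825 pos [0.5482 0.0594 0.1721] yaw -0.19869632679489646 tilt lens-up 0.02 top@grip dz 0.0242 n 3971 std 0.0009 w 0.17224628512512433 [-0.3 -0.  -2.2]
```

View pics/m4.png

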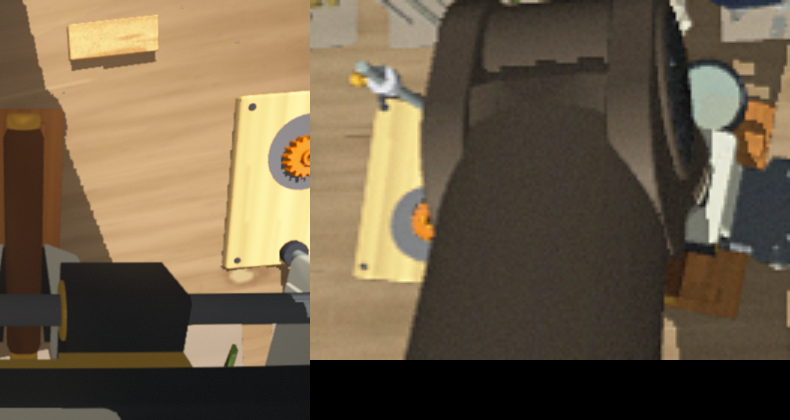

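The loupe is level (0.02 rad) and held. Next I'll compute the stand pose from the stored pictures and check the joints before turning for a close view of the pointer.

```bash
python3 - <<'E'
from h import *
from cell import observe
s=observe(); print(s["joints"].round(2), s["clock"])
print("lens top px->",atz("top",[(235,161.7)],.188))
z=np.load("pics/w1.npz"); P=z["P"]
hsv=cv2.cvtColor(z["p"],cv2.COLOR_RGB2HSV)
g=(hsv[...,0]<16)&(hsv[...,1]>170)&(hsv[...,2]>110); g[:,:480]=0;g[210:]=0;g[:150]=0
v,u=np.nonzero(g); h=cv2.convexHull(np.stack([u,v],1).astype(np.float32)); (c,r)=cv2.minEnclosingCircle(h)
print("gear",c,r,np.percentile(P[g][:,2],[10,50,90]))
import pickle
sp=dict(position=np.array([0.52854138,0.06206522,0.22631519]),ee_rot=np.array([-.234,-3.132,0]))
print(atz("wrist",[c],.025,sp))
t=np.load("pics/top1.npz"); T=t["P"]
hsv=cv2.cvtColor(t["p"],cv2.COLOR_RGB2HSV); g=(hsv[...,0]<16)&(hsv[...,1]>170)&(hsv[...,2]>110); b=np.zeros_like(g); b[185:225,115:165]=1; g&=b
v,u=np.nonzero(g); (c,r)=cv2.minEnclosingCircle(np.stack([u,v],1).astype(np.float32)); print("top gear",c,r,atz("top",[c],.025))
S=T[130:190,100:175].reshape(-1,3); k=(S[:,2]>.06)&(S[:,2]<.21)&(S[:,0]<.72); print("high pts near post"); print(S[k][np.argsort(-S[k][:,2])][::3].round(3))
E
```

```text
[-0.43  0.37  0.3   1.84 -0.13  0.95  1.3 ] 16.925
lens top px-> [[0.63567145 0.0330834  0.188     ]]
gear (511.5, 177.5) 19.557706832885742 [0.01771862 0.02144612 0.02451726]
[[0.56667154 0.31290104 0.025     ]]
top gear (0.0, 0.0) 0.0 [[1.17933067 0.73815513 0.025     ]]
high pts near post
[[0.665 0.306 0.192]
 [0.667 0.306 0.192]
 [0.67  0.31  0.19 ]
 [0.668 0.313 0.188]
 [0.664 0.306 0.186]
 [0.67  0.308 0.182]
 [0.661 0.31  0.178]
 [0.661 0.32  0.153]
 [0.671 0.329 0.151]
 [0.672 0.334 0.151]
 [0.669 0.331 0.15 ]
 [0.665 0.332 0.149]
 [0.667 0.328 0.147]
 [0.667 0.325 0.147]]
```

Request:
{"api": "apply_moves", "payload": {
  "commands": [
    [0, 0, 0.1, 0.25, -0.22],
    [0, 0, 0.2, 0.25, -0.23],
    [0, 0, 0.23, 0, -0.23],
    [0, 0.02, 0.23, 0, -0.23],
    [0, 0.02, 0.23, 0, -0.23],
    [0, 0.02, 0.23, 0, -0.23],
    [0, 0.02, 0.23, 0, -0.23],
    [0, 0.02, 0.23, 0, -0.23],
    [0, 0.02, 0.23, 0, -0.23],
    [0, 0.02, 0.23, 0, -0.23],
    [0, 0.02, 0.23, 0, -0.23],
    [0, 0.02, 0.23, 0, -0.22]
  ]
}}

```text
clock: 18.42
position: [0.5589, 0.2155, 0.2011]
ee_rot: [-2.223, -2.219, 0.004]
force: [-0.3, -0.5, -1.2]
width: 0.173
gripper_force: 20.0
```

Request:
{"api": "apply_moves", "payload": {
  "commands": [
    [0, 0, 0, 0, 0],
    [0, 0, 0, 0, 0]
  ]
}}

```text
clock: 18.68
position: [0.5593, 0.2144, 0.2019]
ee_rot: [2.217, 2.226, -0.003]
force: [-0.5, -0.8, -0.6]
width: 0.169
gripper_force: 20.0
```

```bash
python3 - <<'E'
from h import *
s,p,d,P=tilt()
np.savez("pics/w5.npz",p=p,d=d,P=P,pos=s["position"],rot=s["ee_rot"]); cv2.imwrite("pics/w5.png",p[:,:,::-1])
pt,dt=imaging.get_image("top"); np.savez("pics/top5.npz",p=pt,d=dt,P=cloud("top",dt))
E
```

```text
clk 18.675 pos [0.5593 0.2144 0.2019] yaw -1.5669963267948965 tilt lens-up 0.023 top@grip dz 0.0242 n 3979 std 0.0009 w 0.16885878785093802 [-0.5 -0.8 -0.6]
```

View pics/w5.png

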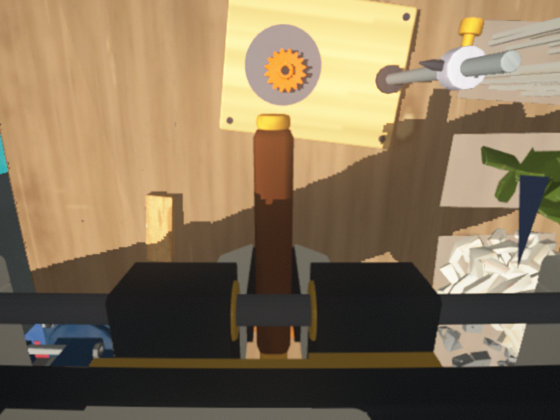

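Gear at (286,70), post base (388,79), collar (463,68) and dark pointer tip (418,64), all clear. Now I'll work out their positions.

```bash
python3 - <<'E'
from h import *
z=np.load("pics/w5.npz"); P=z["P"]; p=z["p"]; s=dict(position=z["pos"],ee_rot=z["rot"])
hsv=cv2.cvtColor(p,cv2.COLOR_RGB2HSV)
g=(hsv[...,0]<16)&(hsv[...,1]>150)&(hsv[...,2]>100); g[100:]=0;g[:40]=0;g[:,:255]=0;g[:,320:]=0
v,u=np.nonzero(g); c,r=cv2.minEnclosingCircle(np.stack([u,v],1).astype(np.float32)); print("gear",c,r,atz("wrist",[c],.025,s),"zmed",np.median(P[g][:,2]))
for uv in [(u,v) for v in (63,64,65,66) for u in range(416,446,3)]: 
    X=P[uv[1],uv[0]]; print(uv,X.round(4),p[uv[1],uv[0]].sum()) if X[2]>.05 else None
print("posttop",P[62,512],"collar",P[66,463],"base",P[79,384])
t=np.load("pics/top5.npz"); cv2.imwrite("pics/c5.png",np.hstack([cv2.resize(p[40:100,380:480],(500,300),interpolation=cv2.INTER_NEAREST),cv2.resize(t["p"][150:230,180:260],(300,300))])[:,:,::-1])
E
```

```text
gear (285.59918212890625, 70.23553466796875) 21.506235122680664 [[0.57012486 0.31740368 0.025     ]] zmed 0.021344226713967046
(419, 63) [0.6422 0.3134 0.1476] 358
(422, 63) [0.6432 0.3132 0.1495] 324
(425, 63) [0.6457 0.3135 0.1475] 322
(428, 63) [0.647  0.3134 0.1484] 314
(431, 63) [0.6483 0.3133 0.1493] 308
(434, 63) [0.6502 0.3134 0.1489] 300
(437, 63) [0.651  0.3132 0.1511] 296
(440, 63) [0.6531 0.3133 0.1503] 278
(443, 63) [0.6556 0.3135 0.1485] 345
(422, 64) [0.6435 0.3128 0.1487] 315
(425, 64) [0.6454 0.3128 0.1484] 318
(428, 64) [0.6471 0.3129 0.1485] 319
(431, 64) [0.6485 0.3128 0.1491] 316
(434, 64) [0.65   0.3128 0.1497] 304
(437, 64) [0.6519 0.3129 0.1492] 301
(440, 64) [0.6529 0.3127 0.1508] 294
(443, 64) [0.6543 0.3127 0.1515] 395
(422, 65) [0.6442 0.3124 0.1471] 358
(425, 65) [0.6457 0.3124 0.1478] 294
(428, 65) [0.647  0.3123 0.1488] 305
(431, 65) [0.6485 0.3123 0.1493] 306
(434, 65) [0.65   0.3123 0.1498] 309
(437, 65) [0.6511 0.3122 0.1512] 307
(440, 65) [0.6535 0.3123 0.1497] 297
(443, 65) [0.6543 0.3122 0.1517] 443
(425, 66) [0.6462 0.3119 0.1466] 294
(428, 66) [0.647  0.3117 0.149 ] 281
(431, 66) [0.6487 0.3118 0.149 ] 297
(434, 66) [0.6504 0.3118 0.1491] 300
(437, 66) [0.652  0.3118 0.1493] 301
(440, 66) [0.6535 0.3118 0.1499] 299
(443, 66) [0.655  0.3118 0.1503] 473
posttop [0.66785564 0.31053681 0.1916743 ] collar [0.66238109 0.31126304 0.15832658] base [0.66086421 0.31087251 0.02037573]
```

View pics/c5.png

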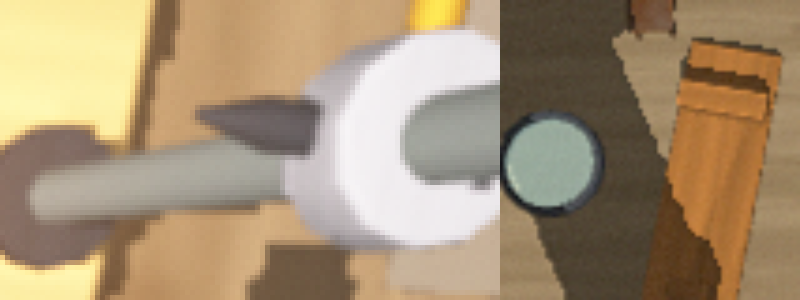

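```bash
python3 - <<'E'
from h import *
t=np.load("pics/top5.npz"); print(atz("top",[(193.9,193.2)],.22))
p=t["p"][170:215,172:216]; g=cv2.cvtColor(p,cv2.COLOR_RGB2GRAY)
print(cv2.HoughCircles(cv2.resize(g,None,fx=6,fy=6,interpolation=2),cv2.HOUGH_GRADIENT,1,100,param1=100,param2=20,minRadius=60,maxRadius=110))
E
```

```text
[[0.55805806 0.12187831 0.22      ]]
[[[124.5 141.5  69. ]]]
```

Request:
{"api": "apply_moves", "payload": {
  "commands": [
    [0, -0.2, 0, 0, 0.25],
    [0, -0.2, 0, 0, 0.26],
    [0, -0.2, 0.1, 0, 0.26],
    [0, -0.2, 0.15, 0, 0.26],
    [0, -0.2, 0.15, 0, 0.26],
    [0, -0.2, 0.15, 0, 0.26],
    [0, -0.12, 0.15, 0, 0.26],
    [0, 0, 0.2, 0, 0.26],
    [0, 0, 0.2, 0, 0.26],
    [0, 0, 0.2, 0, 0.26],
    [0, 0, 0.2, 0, 0.27],
    [0, 0, 0.2, 0, 0.27]
  ]
}}

```text
clock: 20.27
position: [0.4807, 0.3169, 0.2028]
ee_rot: [-0.001, 3.141, -0.0]
force: [-0.6, 0.3, -0.4]
width: 0.176
gripper_force: 20.0
```

Request:
{"api": "apply_moves", "payload": {
  "commands": [
    [0, 0, 0, -0.4, 0],
    [0, 0, 0, -0.4, 0],
    [0, 0, 0, -0.2, 0],
    [0, 0, 0, 0, 0],
    [0, 0, 0, 0, 0]
  ]
}}

```text
clock: 20.9
position: [0.481, 0.3175, 0.1436]
ee_rot: [0.006, 3.141, 0.001]
force: [-0.1, 0.8, -1.1]
width: 0.173
gripper_force: 20.0
```

```bash
python3 - <<'E'
from h import *
s,p,d,P=tilt()
pt,dt=imaging.get_image("top"); T=cloud("top",dt); np.savez("pics/top6.npz",p=pt,d=dt,P=T)
e=s["position"]+[.0895,0,.0165]; print("exp lens",e,proj("top",e))
cv2.imwrite("pics/c6.png",cv2.resize(pt[150:250,80:200],(720,600),interpolation=2)[:,:,::-1])
E
```

```text
clk 20.9 pos [0.481  0.3175 0.1436] yaw -0.0039963267948965875 tilt lens-up 0.021 top@grip dz 0.0242 n 3976 std 0.0009 w 0.17266150907698452 [-0.1  0.8 -1.1]
exp lens [0.5704981  0.31747762 0.16011163] [[117.98462787 194.09094884]]
```

View pics/c6.png

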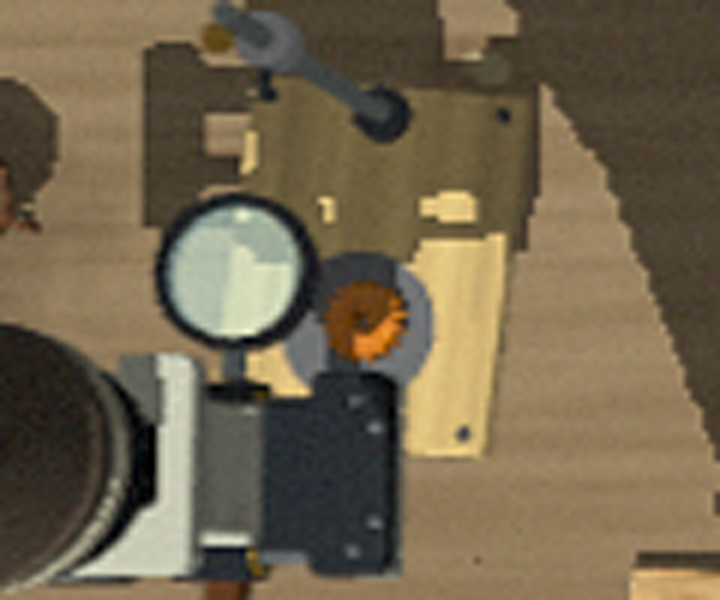

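The top view shows the lens at (119.6,195) and the gear at (141,203.5). Now their ground positions.

```bash
python3 - <<'E'
from h import *
print(atz("top",[(119.6,195)],.164),atz("top",[(141.2,203.5)],.025))
E
```

```text
[[0.56754161 0.31190828 0.164     ]] [[0.56607293 0.31044077 0.025     ]]
```

Both cameras put the lens within about 2 mm of the gear's centre. I'll lower to the pointer height.

Request:
{"api": "apply_moves", "payload": {
  "commands": [
    [0, -0.01, -0.01, -0.1, 0],
    [0, 0, 0, -0.1, 0],
    [0, 0, 0, 0, 0],
    [0, 0, 0, 0, 0],
    [0, 0, 0, 0, 0],
    [0, 0, 0, 0, 0]
  ]
}}

```text
clock: 21.75
position: [0.4799, 0.3168, 0.1309]
ee_rot: [0.006, 3.141, 0.0]
force: [-0.5, -0.2, -1.9]
width: 0.174
gripper_force: 20.0
```

```bash
python3 - <<'E'
from h import *
tilt()
pt,dt=imaging.get_image("top"); T=cloud("top",dt)
Q=T[150:220,95:140].reshape(-1,3); r=np.hypot(Q[:,0]-.5695,Q[:,1]-.3165); k=(r<.034)&(Q[:,2]>.12)
print(k.sum(),np.percentile(Q[k][:,2],[10,50,90]),"post",T[150:160,110:130,2].max())
E
```

```text
clk 21.75 pos [0.4799 0.3168 0.1309] yaw -0.0038963267948965985 tilt lens-up 0.022 top@grip dz 0.0243 n 3972 std 0.0009 w 0.17363617174225437 [-0.5 -0.2 -1.9]
545 [0.14410365 0.14691999 0.15116361] post 1.077923595214178
```

```bash
python3 -c "
from cell import arm
print(arm.sign_off())"
```

```text
the job is handed in; nothing more can be done
None
```

The job is handed in, with no verdict returned yet: the loupe was held over the label for more than 1.3 s, 0.06 rad off square. It finished level to 0.02 rad, within about 2 mm of the gear's centre and of the pointer height, at 22 s of the 45 s allowed.

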